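# Hold an enclosure base in the corner of the marking jig

### The arm

A 6-joint arm with a two-finger parallel gripper is mounted at the origin on the work surface. World frame = base frame: x ahead of the robot, y to its left, z up, the work surface at z = 0. Lengths are in m, angles in rad, forces in N, time in s.
With the tool pointing down it reaches from about 0.3 to 0.775 m from the base axis. Payload 14.6 kg.
Tool frame: the origin (TCP) lies at the very end of the fingers, on their centre line; the grasp point (between the pads) lies 19 mm behind it; z points along the fingers, y is the line along which they close (so a half turn about z gives the same grasp; the last joint's range is limited). The gripper opens to 94 mm and grips with 3 to 60 N. Pads are 16 mm wide; open, the fingers measure 119 mm over their backs; the gripper's body (75 mm by 177 mm) begins 78 mm behind the grasp point.
Start: joints at [-1.298, 0.3, 1.521, -0, 1.321, -0.067], TCP at [0.183, -0.519, 0.205] pointing down, gripper open.
Joint ranges: [-3.03, 3.03], [-0.79, 2.21], [0.23, 2.52], [-1.04, 4.18], [0, 3.07], [-2.55, 2.55]. Speed limits (rad/s): [2.22, 2.22, 2.57, 3.14, 3.14, 3.14].

### API

Orientations are given as a unit quaternion [w, x, y, z].
In Python, from station import sensors, cams, manip gives the robot as it stands.
- The arm moves only by the tool carry_out, never from a script. Its argument "rows" is a list of rows, each an object with "dr": the turn, a rotation vector about the tool's x, y, z in degrees, a list of three; "xyz": the shift along the tool's x, y, z in m, a list of three; "fingers": the finger opening in m, from 0 to 0.094. In form: [{"dr": [wx, wy, wz], "xyz": [dx, dy, dz], "fingers": fingers}, ...]. A call has 1 to 8 rows; each row shifts and turns the commanded pose from where the row before left it, along the tool's axes as they then stand; what a row does not reach is not made up. A row lasts 1/10 s, in which the tool goes at most 50 mm and 8.59 degrees, less where a joint would pass 70% of its speed; a pose out of reach is approached as far as the arm can. A call with a gripper value outside its range is refused whole. The fingers move at their own pace and stop on an object; "grip_force" is the grip in N (left out, the last holds). Time passes only in rows, so rows that do not move let the fingers close. It gives the time, the measured TCP pose, the force, the opening and the grip force at its end, in the units of the state.
- sensors.read_state(): the state, without advancing time (a new reading comes with each control period).
- cams.camera(name): name is "side" or "top"; returns a dict with "color" (384x512x3 uint8, red, green, blue), "z_map" (384x512 float32, m along the optical axis (not along the pixel's ray), 0 where there is no reading), "vertical_fov" (degrees; the focal length in pixels is half the picture's height over the tangent of half this angle, whatever the lens; pixels are square), "cx", "cy" (the principal point, pixels), "rvec" (rotation vector, rad) and "tvec" (3), from world to camera coordinates, as OpenCV has them. Camera axes: x right, y down, z forward; pixel columns grow to the right and rows downward; lengths in m; the calibration is good to about 2 mm. A picture is of the moment at which its call begins.
- manip.hand_in(): hands the job in; it is judged then, once.
The state is a dict: "time_s": time; "joint_positions": joint angles; "joint_velocities": joint speeds; "joint_efforts": joint torques, N m; "ee_pos": TCP position; "ee_rot": TCP orientation; "wrist_force": force on the tool from outside, world axes, zero at the start; "wrist_torque": the same for the moment, N m; "grip_width": opening from 0.0 (shut) to 1.0 (fully open); "grip_force": force on a finger pad.
Only numpy, scipy, OpenCV 4.12 (cv2) and the standard library are available. Lean on these libraries where they do the work, as an engineer would, in place of code of your own. Each camera call takes 0.05 s, during which the arm holds its last target. There are 200 camera calls.

### The job

Put the aluminium enclosure base, open side up, flat on the bed of the marking jig, then push it into the corner of the jig, its long side flush along the blue fence and its end flush against the red stop block. Finish while still holding it there with one firm diagonal push of the gripper that presses it down on the bed, against the fence and against the stop all at once, with roughly 10 to 15 N each way, so that its hole centres can be scribed; do not let go, and leave the other things on the bench alone.

Things in the scene. Friction and masses are not known exactly. Their poses are not given: they have to be found in the camera images.
- box: Workpiece: bare aluminium enclosure base, an open-topped rectangular tray, outside 66 (x) x 116 (y) x 34 (z) mm, walls and floor 4 mm thick, so the empty cavity is 58 x 108 mm and 30 mm deep; about 0.15 to 0.31 kg. Origin: centre of its underside; z up, y along its long side. It starts open side up on the bench. Symmetrical under a half turn. It can be gripped across its 66 mm width, and pushed from inside with closed fingers against its walls and floor.
- jig: Bed of the marking jig: grey flat board 160 (x) x 250 (y) x 12 (z) mm fixed to the bench. Origin: centre of its underside; its top face is 12 mm above that. The workpiece is held down on this face. Its x axis points towards the fence, at right angles to it. Its level area between the edge nearest the robot (x = -80 mm) and the fence face (x = +60 mm) is 140 mm deep. Bed, fence and stop faces are PTFE-coated and slick (friction coefficient about 0.12).
- fence: Blue fence, a fixed straight bar 16 (x) x 250 (y) x 24 (z) mm standing on the jig bed along its edge away from the robot (bed frame x = 68 mm). Origin: centre of its underside, on the bed's top face; y along the bar. Its working face looks to its own -x, 8 mm from its origin: a workpiece flush against it has its centre 41 mm from the fence's origin along x.
- stop: Red stop block, fixed on the bed at one end of the fence, at right angles to it: 72 (x) x 20 (y) x 24 (z) mm, axes parallel to the fence's. It may be at the +y or the -y end (112 mm from the bed's middle). Origin: centre of its underside, on the bed's top face. Its working face is the one towards the middle of the bed, 10 mm from its origin along y: a workpiece flush against it has its centre 68 mm from the stop's origin along y.
- nut: Small brass thumb nut, 20 mm across and 12 mm high, fixed on the bed at the end of the fence that has no stop (112 mm from the bed's middle). Not used. Origin: centre of its underside.
- spool: Bystander, loose: white plastic reel, 52 mm diameter, 40 mm high, standing on a flange. Origin: centre of its underside.
- tape: Bystander, loose: yellow roll of tape lying flat, 60 mm diameter, 18 mm high. Origin: centre of its underside.
- pliers: Bystander, loose: red-handled pliers lying flat, about 140 mm long along x (handles to -x), 50 mm wide, 12 mm high. Origin: underside below the pivot.
- carton: Bystander, loose: small brown carton with a blue lid, 90 x 70 x 45 mm. Origin: centre of its underside.
Things that resemble listed ones, but are neither listed nor needed, are in the scene too. There is more than one size of the box; the one meant has the size given above.

How it is judged:
On the way:
1. the enclosure base lies flat, open side up, on the jig bed (z of box in the frame of jig between 0.009 and 0.015 m and angle between box's own z axis and vertical below 0.04 rad and contact force between box and jig above 1 N and x of box in the frame of jig between -0.08 and 0.06 m and y of box in the frame of jig between -0.1 and 0.1 m), for 0.2 s.
At the end, for the whole second after the job is handed in: The base lies flat (0.04 rad) on the bed, within 2.5 mm of fence and stop, parallel to the fence within 0.03 rad, at rest; the fingers still press it (over 4 N) so that it bears on fence and stop with over 2 N each and on the bed with over 5 N (z of box in the frame of jig between 0.009 and 0.015 m and angle between box's own z axis and vertical below 0.04 rad and x of box in the frame of fence between -0.0435 and -0.038 m and y of box in the frame of stop between -0.0705 and 0.0705 m and angle between the y axis of box and the y axis of fence, either way round below 0.03 rad and contact force between box and fence above 2 N and contact force between box and stop above 2 N and contact force between box and jig above 5 N and contact force between the fingers and box above 4 N and linear speed of box below 0.01 m/s); the arm keeps its last pose, push and grip.
It fails at once if a bystander (reel, tape, pliers or carton) is moved by more than 20 mm (distance of any of spool, tape, pliers, carton from where it was at the start of the episode above 0.02 m).
It also fails if it takes over 48 s, if anything falls off the work surface, if the arm or the gripper's body presses on something with over 40 N, if the wrist force passes 120 N, or if a joint passes its speed limit or range.

## Working session

There is one attempt and no reset: what is moved stays moved. The work goes in short steps, Python scripts to look and compute and a tool call to move; the robot and the scene stay as the last step left them, time stands still between calls to the robot, and variables do not carry over. Pictures are saved under pics/ and viewed, at most 10 in all, crops included, and the job is handed in when it is done.

Besides the shell and the picture viewer there is one more tool, called after "Emit:" as a command line: name --argument value ..., lists and objects as JSON in quotes. carry_out: Moves the arm, as the interface text tells. Its arguments: {"type":"object","properties":{"rows":{"type":"array","items":{"type":"object","properties":{"dr":{"type":"array","items":{"type":"number"}},"xyz":{"type":"array","items":{"type":"number"}},"fingers":{"type":"number"}}}},"grip_force":{"type":"number"}},"required":["rows"]}

```bash
mkdir -p pics
cat > h.py <<'E'
import numpy as np, cv2, pickle
from scipy.spatial.transform import Rotation as R
from station import sensors, cams, manip
def grab(n, save=None):
    c=cams.camera(n)
    if save: cv2.imwrite(f'pics/{save}.png', cv2.cvtColor(c['color'],cv2.COLOR_RGB2BGR)); pickle.dump(c,open(f'pics/{save}.pkl','wb'))
    return c
def load(s): return pickle.load(open(f'pics/{s}.pkl','rb'))
def cloud(c):
    h,w=c['z_map'].shape; f=h/2/np.tan(np.radians(c['vertical_fov'])/2)
    v,u=np.mgrid[:h,:w]; z=c['z_map']
    P=np.stack([(u-c['cx'])/f*z,(v-c['cy'])/f*z,z],-1)
    M=cv2.Rodrigues(np.array(c['rvec'],float))[0]
    W=(P-np.array(c['tvec']).ravel())@M
    W[z==0]=np.nan
    return W
E
python3 - <<'E'
from h import *
for n in('top','side'):
    c=grab(n,n+'0'); cv2.imwrite(f'pics/{n}0b.png',cv2.resize(cv2.imread(f'pics/{n}0.png'),(800,600),interpolation=cv2.INTER_CUBIC)); print(c['vertical_fov'],c['cx'],c['cy'],c['rvec'],c['tvec'])
print(sensors.read_state())
E
```

```text
51.10651148572061 253.60951033738675 187.34751655868368 [ 2.13018309 -2.16230607  0.15285054] [0.00895039 0.54199064 1.10770566]
43.34799705550148 244.14606204911667 181.44850271272136 [ 0.6309108  -2.45879084  1.36653271] [0.4824332  0.19474812 1.11664823]
{'time_s': 0.1, 'joint_positions': array([-1.29754891e+00,  3.00406466e-01,  1.52153962e+00, -7.46866837e-06,
        1.32068152e+00, -6.65888488e-02]), 'joint_velocities': array([ 0.00064489, -0.00242214, -0.00077656,  0.00041769, -0.00074356,
       -0.0012025 ]), 'joint_efforts': array([ 9.18320220e-04, -5.32643759e+01, -3.53284085e+01,  7.08856224e-02,
        2.34815438e-02, -6.51190044e-05]), 'ee_pos': array([ 0.1832693 , -0.51831324,  0.20493932]), 'ee_rot': array([-5.14341174e-04,  9.85598325e-01,  1.69102553e-01, -5.69735214e-05]), 'wrist_force': array([-1.28085402, -0.53838575, -0.30573872]), 'wrist_torque': array([ 0.01751751,  0.05050055, -0.01854305]), 'grip_force': 0.0, 'grip_width': 1.0011728170247023}
```

View pics/top0b.png

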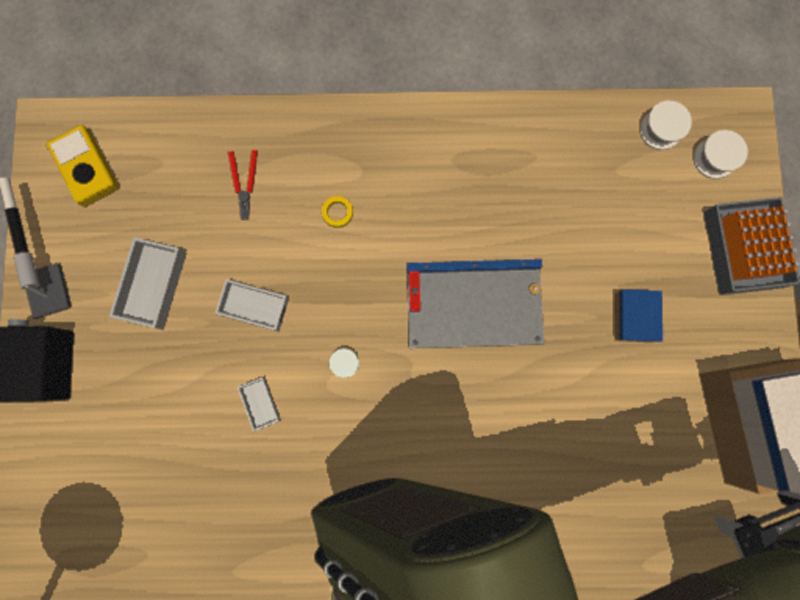

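View pics/side0b.png

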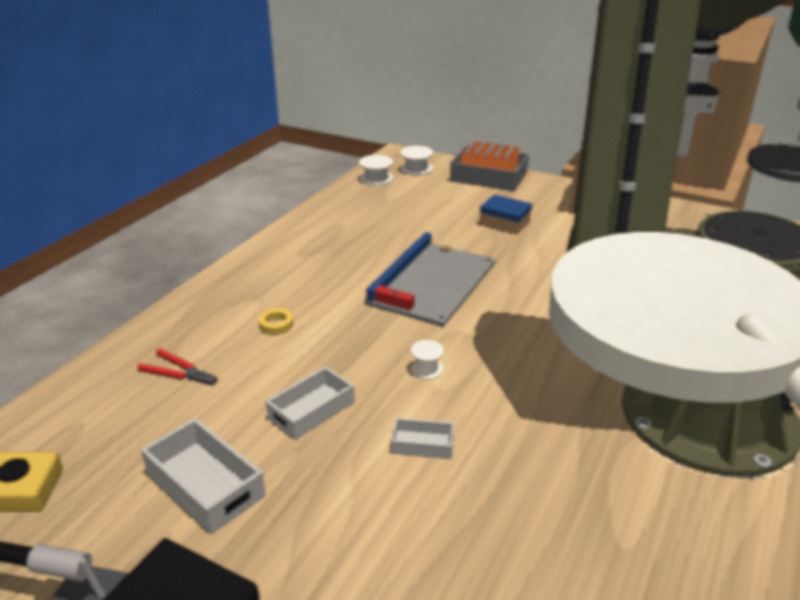

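The top view (enlarged pixels) shows three trays: large (148,283), middle (252,305) and small (259,403). The jig is centred at (475,303), with the red stop at its left (+y) end (415,292), the fence at the top (+x) and the nut at (535,288). I expect the middle tray is the 66x116 one, so I'll measure all three and look at an enlarged crop.

Run:
```python
from h import *
c=load('top0'); W=cloud(c); s=512/800
def reg(u0,u1,v0,v1): return np.s_[int(v0*s):int(v1*s),int(u0*s):int(u1*s)]
def rect(P): 
    r=cv2.minAreaRect((P[:,:2]*1000).astype(np.float32)); return np.round(r[0],1),np.round(r[1],1),round(r[2],1)
for n,b,zl in [('large',(100,195,225,340),.02),('mid',(205,300,265,345),.02),('small',(230,290,365,440),.015),('carton',(600,680,275,355),.03),('spool',(320,370,335,390),.03),('tape',(315,360,190,235),.01),('pliers',(215,270,140,230),.006)]:
    P=W[reg(*b)].reshape(-1,3); P=P[P[:,2]>zl]; print(n,len(P),rect(P),np.round(np.nanpercentile(P[:,2],[50,90,98]),4))
J=W[reg(395,555,250,360)]; C=c['color'][reg(395,555,250,360)].astype(int)
P=J.reshape(-1,3);print('jig',rect(P[P[:,2]>.007]),np.nanmedian(P[:,2]))
blue=(C[...,2]>C[...,0]+40)&(J[...,2]>.028); red=(C[...,0]>C[...,2]+80)&(J[...,2]>.028)
for n,m in(('fence',blue),('stop',red)): print(n,m.sum(),rect(J[m]),np.median(J[m][:,2]))
T=W[reg(300,400,400,440)];print('table z',np.nanmedian(W[reg(200,300,235,270)][...,2]))
# side view too
c2=load('side0');W2=cloud(c2);P=W2.reshape(-1,3)
q=rect(W[reg(205,300,265,345)].reshape(-1,3)[W[reg(205,300,265,345)].reshape(-1,3)[:,2]>.02])[0]/1000
P=P[(np.hypot(P[:,0]-q[0],P[:,1]-q[1])<.085)&(P[:,2]>.026)];print('side mid',rect(P),np.median(P[:,2]))
im=cv2.imread('pics/top0.png')[int(225*s):int(440*s),int(100*s):int(380*s)]
cv2.imwrite('pics/crop.png',cv2.resize(im,None,fx=4,fy=4,interpolation=cv2.INTER_CUBIC))
```

```text
large 677 (array([568.8, 462. ]), array([ 90.5, 152.1]), 75.4) [0.0409 0.0464 0.0483]
mid 247 (array([525.8, 269.5]), array([118.4,  66. ]), 73.6) [0.0332 0.0363 0.038 ]
small 143 (array([345.6, 255.1]), array([84.6, 49.2]), 20.9) [0.0237 0.0269 0.0279]
carton 898 (array([ 494.3, -440.8]), array([73.8, 91.8]), 86.0) [0.0464 0.0492 0.0509]
spool 269 (array([416.9,  98.5]), array([48.3, 50.5]), 89.0) [0.0403 0.0433 0.0448]
tape 202 (array([705.2, 111.8]), array([57. , 59.2]), 88.2) [0.0184 0.021  0.0224]
pliers 323 (array([761., 280.]), array([163.8,  73.5]), 5.5) [0.0115 0.0147 0.0161]
jig (array([ 516.1, -144.6]), array([170.9, 251. ]), 1.0) 0.011031327108848143
fence 412 (array([ 592.2, -143.9]), array([ 15.5, 246. ]), 0.8) 0.03650607562050493
stop 155 (array([546. , -31.9]), array([17.3, 70.4]), 89.0) 0.03654595803991336
table z 0.00026863675210946135
side mid (array([523.3, 269.4]), array([117.3,  71.7]), 73.7) 0.031986252756767086
```

View pics/crop.png

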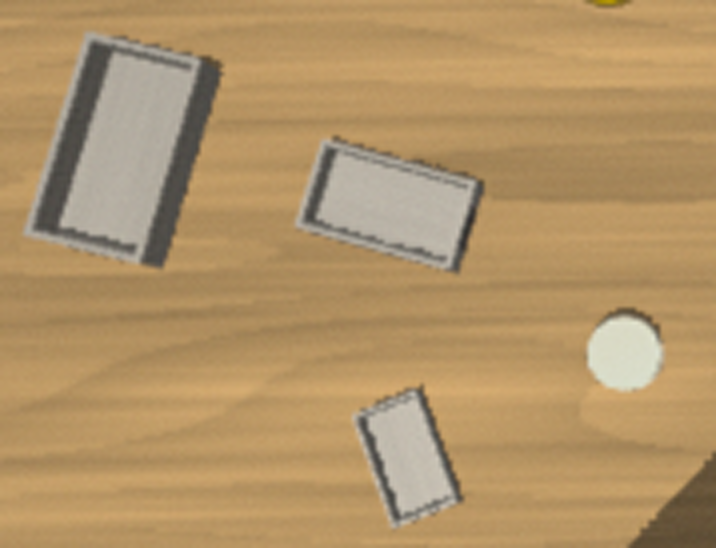

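The middle tray (top view 252,305) is the one meant: it measures 118x66 mm and 34 mm high, against 152x90 and 85x49 for the others. Its centre is at (0.525,0.2695) with the long axis at 73.6°. The stop, fence and bed sizes and heights match the description. I'll turn the tool first, then travel.

Emit:
carry_out --rows '[{"dr": [0,0,-7.73],"xyz": [0,0,0],"fingers": 0.094},{"dr": [0,0,-7.73],"xyz": [0,0,0],"fingers": 0.094},{"dr": [0,0,-7.73],"xyz": [0,0,0],"fingers": 0.094},{"dr": [0,0,-7.73],"xyz": [0,0,0],"fingers": 0.094},{"dr": [0,0,-7.73],"xyz": [0,0,0],"fingers": 0.094},{"dr": [0,0,-7.73],"xyz": [0,0,0],"fingers": 0.094},{"dr": [0,0,-7.73],"xyz": [0,0,0],"fingers": 0.094},{"dr": [0,0,0],"xyz": [0.02,0.0025,0],"fingers": 0.094}]'

```text
time_s: 0.9
ee_pos: [0.1907, -0.5006, 0.2048]
ee_rot: [-0.0, 0.8, 0.6, 0.0]
wrist_force: [1.0, -0.4, -0.3]
grip_width: 1.005
grip_force: 0.0
```

Emit:
carry_out --rows '[{"dr": [0,0,0],"xyz": [0.046,0.0057,0],"fingers": 0.094},{"dr": [0,0,0],"xyz": [0.046,0.0057,0],"fingers": 0.094},{"dr": [0,0,0],"xyz": [0.046,0.0057,0],"fingers": 0.094},{"dr": [0,0,0],"xyz": [0.046,0.0057,0],"fingers": 0.094},{"dr": [0,0,0],"xyz": [0.046,0.0057,0],"fingers": 0.094},{"dr": [0,0,0],"xyz": [0.046,0.0057,0],"fingers": 0.094},{"dr": [0,0,0],"xyz": [0.046,0.0057,0],"fingers": 0.094},{"dr": [0,0,0],"xyz": [0.046,0.0057,0],"fingers": 0.094}]'

```text
time_s: 1.7
ee_pos: [0.3393, -0.1582, 0.2055]
ee_rot: [0.0, 0.801, 0.599, 0.0]
wrist_force: [1.0, -0.5, -1.1]
grip_width: 1.0
grip_force: 0.0
```

Emit:
carry_out --rows '[{"dr": [0,0,0],"xyz": [0.046,0.0057,0],"fingers": 0.094},{"dr": [0,0,0],"xyz": [0.046,0.0057,0],"fingers": 0.094},{"dr": [0,0,0],"xyz": [0.046,0.0057,0],"fingers": 0.094},{"dr": [0,0,0],"xyz": [0.046,0.0057,0],"fingers": 0.094},{"dr": [0,0,0],"xyz": [0.046,0.0057,0],"fingers": 0.094},{"dr": [0,0,0],"xyz": [0.046,0.0057,0],"fingers": 0.094},{"dr": [0,0,0],"xyz": [0.046,0.0057,0],"fingers": 0.094},{"dr": [0,0,0],"xyz": [0,0,0],"fingers": 0.094}]'

```text
time_s: 2.5
ee_pos: [0.4691, 0.1414, 0.2047]
ee_rot: [-0.0, 0.8, 0.6, -0.0]
wrist_force: [-0.4, -0.4, -0.3]
grip_width: 1.002
grip_force: 0.0
```

Emit:
carry_out --rows '[{"dr": [0,0,0],"xyz": [0.046,0.006,0],"fingers": 0.094},{"dr": [0,0,0],"xyz": [0.046,0.006,0],"fingers": 0.094},{"dr": [0,0,0],"xyz": [0.046,0.006,0],"fingers": 0.094},{"dr": [0,0,0],"xyz": [0,0,0.04],"fingers": 0.094},{"dr": [0,0,0],"xyz": [0,0,0.04],"fingers": 0.094},{"dr": [0,0,0],"xyz": [0,0,0.04],"fingers": 0.094},{"dr": [0,0,0],"xyz": [0,0,0],"fingers": 0.094},{"dr": [0,0,0],"xyz": [0,0,0],"fingers": 0.094}]'

```text
time_s: 3.3
ee_pos: [0.525, 0.2646, 0.0864]
ee_rot: [-0.0, 0.801, 0.599, -0.0]
wrist_force: [-0.3, -0.2, 1.0]
grip_width: 1.002
grip_force: 0.0
```

Run:
```python
from h import *
c=grab('side','side1'); grab('top','top1')
a=cv2.imread('pics/side1.png')[200:300,140:260]; b=cv2.imread('pics/top1.png')[150:250,120:240]
cv2.imwrite('pics/v1.png',np.hstack([cv2.resize(i,(400,333),interpolation=cv2.INTER_CUBIC) for i in(a,b)]))
print(sensors.read_state()['ee_pos'])
```

```text
[0.5257952  0.2651084  0.08798054]
```

View pics/v1.png

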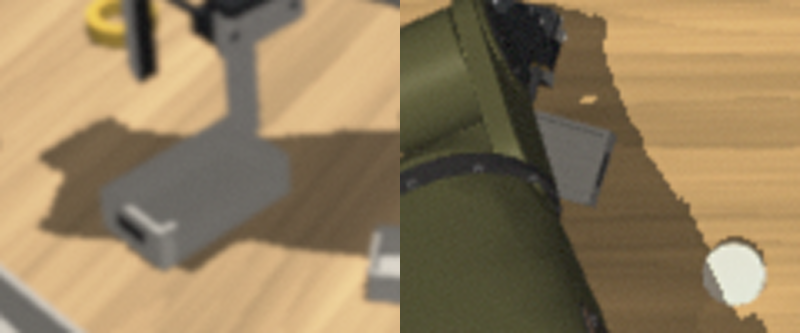

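The fingers straddle the tray, the far one at side crop (145,60) and the near one at (245,110). I'll correct by 4 mm, descend and grip.

Emit:
carry_out --rows '[{"dr": [0,0,0],"xyz": [0.004,-0.002,0.02],"fingers": 0.094},{"dr": [0,0,0],"xyz": [0,0,0.02],"fingers": 0.094},{"dr": [0,0,0],"xyz": [0,0,0.02],"fingers": 0.094},{"dr": [0,0,0],"xyz": [0,0,0.018],"fingers": 0.094},{"dr": [0,0,0],"xyz": [0,0,0],"fingers": 0.094},{"dr": [0,0,0],"xyz": [0,0,0],"fingers": 0.094}]'

```text
time_s: 4.0
ee_pos: [0.5248, 0.2696, 0.0093]
ee_rot: [0.0, 0.801, 0.599, 0.001]
wrist_force: [0.3, -0.1, 0.9]
grip_width: 0.998
grip_force: 0.0
```

Emit:
carry_out --rows '[{"dr": [0,0,0],"xyz": [0,0,0],"fingers": 0.05},{"dr": [0,0,0],"xyz": [0,0,0],"fingers": 0.05},{"dr": [0,0,0],"xyz": [0,0,0],"fingers": 0.05},{"dr": [0,0,0],"xyz": [0,0,0],"fingers": 0.05},{"dr": [0,0,0],"xyz": [0,0,0],"fingers": 0.05},{"dr": [0,0,0],"xyz": [0,0,0],"fingers": 0.05},{"dr": [0,0,0],"xyz": [0,0,0],"fingers": 0.05},{"dr": [0,0,0],"xyz": [0,0,0],"fingers": 0.05}]' --grip_force 25

```text
time_s: 4.8
ee_pos: [0.5241, 0.2694, 0.0079]
ee_rot: [0.0, 0.801, 0.599, 0.0]
wrist_force: [-1.8, -1.6, 4.8]
grip_width: 0.701
grip_force: 25.0
```

Emit:
carry_out --rows '[{"dr": [0,0,0],"xyz": [0,0,-0.02],"fingers": 0.05},{"dr": [0,0,0],"xyz": [0,0,-0.03],"fingers": 0.05},{"dr": [0,0,0],"xyz": [0,0,-0.03],"fingers": 0.05},{"dr": [0,0,0],"xyz": [0,0,-0.03],"fingers": 0.05},{"dr": [0,0,-5.8],"xyz": [0,0,0],"fingers": 0.05},{"dr": [0,0,-5.8],"xyz": [0,0,0],"fingers": 0.05},{"dr": [0,0,-5.7],"xyz": [0,0,0],"fingers": 0.05},{"dr": [0,0,0],"xyz": [0,0,0],"fingers": 0.05}]'

```text
time_s: 5.6
ee_pos: [0.5237, 0.2692, 0.117]
ee_rot: [-0.0, 0.701, 0.713, -0.0]
wrist_force: [-0.5, -0.3, -1.8]
grip_width: 0.697
grip_force: 25.0
```

Emit:
carry_out --rows '[{"dr": [0,0,0],"xyz": [-0.02,-0.001,0],"fingers": 0.05},{"dr": [0,0,0],"xyz": [-0.04,-0.001,0],"fingers": 0.05},{"dr": [0,0,0],"xyz": [-0.045,-0.001,0],"fingers": 0.05},{"dr": [0,0,0],"xyz": [-0.045,-0.001,0],"fingers": 0.05},{"dr": [0,0,0],"xyz": [-0.045,-0.001,0],"fingers": 0.05},{"dr": [0,0,0],"xyz": [-0.045,-0.001,0],"fingers": 0.05},{"dr": [0,0,0],"xyz": [-0.045,-0.001,0],"fingers": 0.05},{"dr": [0,0,0],"xyz": [-0.045,-0.001,0],"fingers": 0.05}]'

```text
time_s: 6.4
ee_pos: [0.5206, -0.0626, 0.1174]
ee_rot: [-0.0, 0.703, 0.711, -0.0]
wrist_force: [1.1, 0.3, -1.7]
grip_width: 0.701
grip_force: 25.0
```

Emit:
carry_out --rows '[{"dr": [0,0,0],"xyz": [-0.03,-0.001,0],"fingers": 0.05},{"dr": [0,0,0],"xyz": [-0.02,-0.001,0],"fingers": 0.05},{"dr": [0,0,0],"xyz": [0,0,0],"fingers": 0.05},{"dr": [0,0,0],"xyz": [0,0,0],"fingers": 0.05}]'

```text
time_s: 6.8
ee_pos: [0.5196, -0.1106, 0.1172]
ee_rot: [-0.0, 0.703, 0.712, -0.0]
wrist_force: [0.3, 0.1, -1.9]
grip_width: 0.703
grip_force: 25.0
```

Run:
```python
from h import *
grab('side','side2'); grab('top','top2')
a=cv2.imread('pics/side2.png')[110:230,200:340]; b=cv2.imread('pics/top2.png')[140:240,240:357]
cv2.imwrite('pics/v2.png',np.hstack([cv2.resize(i,(400,342),interpolation=cv2.INTER_CUBIC) for i in(a,b)]))
print(sensors.read_state())
```

```text
{'time_s': 6.9, 'joint_positions': array([-2.77377428e-01,  3.49170174e-01,  1.67257932e+00,  1.23425757e-04,
        1.12017943e+00, -2.92532859e-01]), 'joint_velocities': array([ 0.00755301, -0.00253718, -0.00193011, -0.00148682,  0.00092598,
       -0.00903492]), 'joint_efforts': array([-8.00584406e-01, -5.36434579e+01, -3.28483164e+01,  4.07233927e-02,
        3.43526993e-02,  3.85714823e-02]), 'ee_pos': array([ 0.51974799, -0.10989528,  0.11732511]), 'ee_rot': array([-1.74168695e-04,  7.01747421e-01,  7.12425804e-01, -3.19369605e-05]), 'wrist_force': array([-0.86748326,  0.1192552 , -1.0740486 ]), 'wrist_torque': array([-0.03299329, -0.07291446, -0.03543777]), 'grip_force': 24.999506771564484, 'grip_width': 0.6989077154796335}
```

View pics/v2.png

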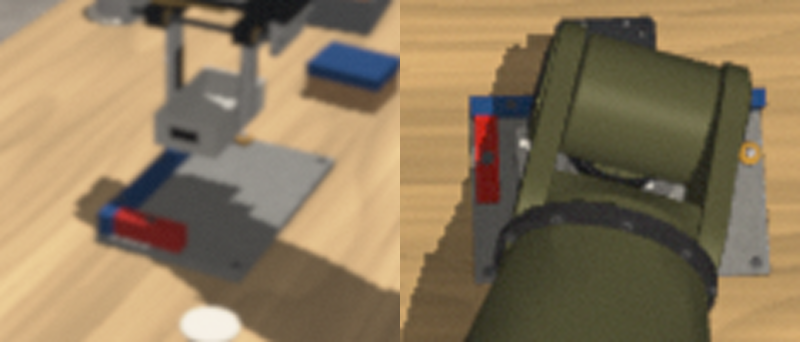

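The tray is held level above the bed. Its stop-side end, with the dark mark at side crop (183,135), faces the red block (150,230). Lowering now.

Emit:
carry_out --rows '[{"dr": [0,0,0],"xyz": [0,0,0.03],"fingers": 0.05},{"dr": [0,0,0],"xyz": [0,0,0.03],"fingers": 0.05},{"dr": [0,0,0],"xyz": [0,0,0.02],"fingers": 0.05},{"dr": [0,0,0],"xyz": [0,0,0.01],"fingers": 0.05},{"dr": [0,0,0],"xyz": [0,0,0.004],"fingers": 0.05},{"dr": [0,0,0],"xyz": [0,0,0],"fingers": 0.05},{"dr": [0,0,0],"xyz": [0,0,0],"fingers": 0.05}]'

```text
time_s: 7.6
ee_pos: [0.5204, -0.1108, 0.0245]
ee_rot: [0.001, 0.702, 0.713, 0.0]
wrist_force: [-0.4, 0.5, -1.6]
grip_width: 0.704
grip_force: 25.0
```

Emit:
carry_out --rows '[{"dr": [0,0,0],"xyz": [0,0,0.003],"fingers": 0.05},{"dr": [0,0,0],"xyz": [0,0,0],"fingers": 0.05},{"dr": [0,0,0],"xyz": [0,0,0],"fingers": 0.05},{"dr": [0,0,0],"xyz": [0,0,0],"fingers": 0.05}]'

```text
time_s: 8.0
ee_pos: [0.5198, -0.1108, 0.0206]
ee_rot: [0.0, 0.702, 0.713, 0.0]
wrist_force: [-0.4, -0.2, -1.4]
grip_width: 0.698
grip_force: 25.0
```

Emit:
carry_out --rows '[{"dr": [0,0,0],"xyz": [0,0,0.001],"fingers": 0.05},{"dr": [0,0,0],"xyz": [0,0,0.001],"fingers": 0.05},{"dr": [0,0,0],"xyz": [0,0,0],"fingers": 0.05},{"dr": [0,0,0],"xyz": [0,0,0],"fingers": 0.05}]'

```text
time_s: 8.4
ee_pos: [0.5204, -0.111, 0.0198]
ee_rot: [0.001, 0.702, 0.713, 0.0]
wrist_force: [-3.4, 0.0, 15.3]
grip_width: 0.695
grip_force: 25.0
```

Emit:
carry_out --rows '[{"dr": [0,0,0],"xyz": [0,0,-0.001],"fingers": 0.082},{"dr": [0,0,0],"xyz": [0,0,0],"fingers": 0.082},{"dr": [0,0,0],"xyz": [0,0,0],"fingers": 0.082},{"dr": [0,0,0],"xyz": [0,0,0],"fingers": 0.082},{"dr": [0,0,0],"xyz": [0,0,-0.02],"fingers": 0.082},{"dr": [0,0,0],"xyz": [0,0,-0.03],"fingers": 0.082},{"dr": [0,0,0],"xyz": [0,0,-0.04],"fingers": 0.082}]'

```text
time_s: 9.1
ee_pos: [0.5189, -0.1106, 0.1092]
ee_rot: [-0.001, 0.702, 0.713, -0.001]
wrist_force: [-0.2, 0.1, 0.3]
grip_width: 0.871
grip_force: 0.0
```

Emit:
carry_out --rows '[{"dr": [0,0,0],"xyz": [-0.045,0,-0.03],"fingers": 0},{"dr": [0,0,0],"xyz": [-0.045,0,-0.02],"fingers": 0},{"dr": [0,0,0],"xyz": [-0.045,0,0],"fingers": 0},{"dr": [0,0,0],"xyz": [-0.045,0,0],"fingers": 0},{"dr": [0,0,0],"xyz": [-0.045,0,0],"fingers": 0},{"dr": [0,0,0],"xyz": [-0.045,0,0],"fingers": 0},{"dr": [0,0,0],"xyz": [0,0,0],"fingers": 0}]'

```text
time_s: 9.8
ee_pos: [0.5226, -0.3818, 0.1561]
ee_rot: [-0.0, 0.703, 0.711, -0.0]
wrist_force: [-0.2, -0.2, -0.3]
grip_width: 0.315
grip_force: 0.0
```

Run:
```python
from h import *
grab('side','side3'); c=grab('top','top3')
a=cv2.imread('pics/side3.png')[110:230,200:340]; b=cv2.imread('pics/top3.png')[140:240,240:357]
cv2.imwrite('pics/v3.png',np.hstack([cv2.resize(i,(400,342),interpolation=cv2.INTER_CUBIC) for i in(a,b)]))
st=sensors.read_state();print(st['ee_pos'],st['grip_width'])
def rect(P): 
    r=cv2.minAreaRect((P[:,:2]*1000).astype(np.float32)); return np.round(r[0],1),np.round(r[1],1),round(r[2],2)
W=cloud(c);
m=(W[...,2]>.041)&(W[...,2]<.052)&(abs(W[...,0]-.52)<.055)&(abs(W[...,1]+.111)<.075); print('rim',m.sum(),rect(W[m]))
C=c['color'].astype(int);z=(W[...,2]>.03)&(W[...,2]<.043)&(abs(W[...,0]-.55)<.07)&(abs(W[...,1]+.144)<.14)
B=z&(C[...,2]>C[...,0]+40);r=z&(C[...,0]>C[...,2]+80)
for n,k in(('fence',B),('stop',r)): print(n,k.sum(),rect(W[k]))
# cavity floor
f=(W[...,2]<.022)&(W[...,2]>.0125)&(abs(W[...,0]-.52)<.025)&(abs(W[...,1]+.111)<.05);print('floor z',np.median(W[f][:,2]))
```

```text
[ 0.52343094 -0.37778002  0.15639799] 0.22952821381784913
rim 192 (array([ 522. , -111.1]), array([ 66.3, 115.9]), 0.01)
fence 426 (array([ 592.6, -143.8]), array([ 16.1, 245.8]), 0.94)
stop 160 (array([546.1, -31.8]), array([17.4, 70.3]), 88.85)
floor z 0.01645247156583346
```

View pics/v3.png

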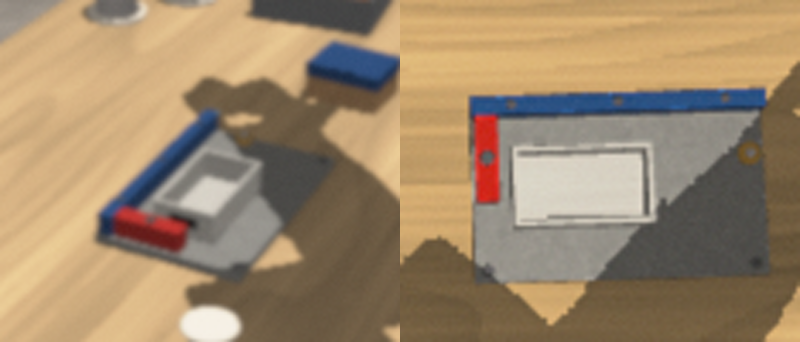

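The tray lies flat on the bed at (0.521,-0.111), aligned within about 1°, with the stop to its left and the fence above it (right crop 585,185). Remaining travel is about +31 mm in x and +10 mm in y. I'll return with closed fingers, tilt the tip 4° towards fence and stop, and enter the cavity.

Emit:
carry_out --rows '[{"dr": [0,0,0],"xyz": [0.0445,0.0018,0],"fingers": 0},{"dr": [0,0,0],"xyz": [0.0445,0.0018,0],"fingers": 0},{"dr": [0,0,0],"xyz": [0.0445,0.0018,0],"fingers": 0},{"dr": [0,0,0],"xyz": [0.0445,0.0018,0],"fingers": 0},{"dr": [0,0,0],"xyz": [0.0445,0.0018,0],"fingers": 0},{"dr": [0,0,0],"xyz": [0.0445,0.0018,0],"fingers": 0},{"dr": [-4,4,0],"xyz": [0,0,0],"fingers": 0},{"dr": [0,0,0],"xyz": [0,0,0],"fingers": 0}]'

```text
time_s: 10.7
ee_pos: [0.5299, -0.1084, 0.1575]
ee_rot: [-0.0, 0.7, 0.713, 0.05]
wrist_force: [-0.2, -1.0, 0.3]
grip_width: 0.004
grip_force: 0.0
```

Emit:
carry_out --rows '[{"dr": [0,0,0],"xyz": [-0.0023,-0.0023,0.033],"fingers": 0},{"dr": [0,0,0],"xyz": [-0.0023,-0.0023,0.033],"fingers": 0},{"dr": [0,0,0],"xyz": [-0.0023,-0.0023,0.033],"fingers": 0},{"dr": [0,0,0],"xyz": [-0.0014,-0.0014,0.02],"fingers": 0},{"dr": [0,0,0],"xyz": [-0.001,-0.001,0.012],"fingers": 0},{"dr": [0,0,0],"xyz": [0,0,0],"fingers": 0},{"dr": [0,0,0],"xyz": [0,0,0],"fingers": 0}]'

```text
time_s: 11.4
ee_pos: [0.5308, -0.1106, 0.0264]
ee_rot: [0.0, 0.701, 0.712, 0.049]
wrist_force: [-0.0, 0.3, 0.1]
grip_width: 0.006
grip_force: 0.0
```

Emit:
carry_out --rows '[{"dr": [0,0,0],"xyz": [-0.0003,-0.0003,0.004],"fingers": 0},{"dr": [0,0,0],"xyz": [-0.0001,0.006,0.0004],"fingers": 0},{"dr": [0,0,0],"xyz": [-0.0001,0.006,0.0004],"fingers": 0},{"dr": [0,0,0],"xyz": [-0.0001,0.006,0.0004],"fingers": 0},{"dr": [0,0,0],"xyz": [-0.0001,0.006,0.0004],"fingers": 0},{"dr": [0,0,0],"xyz": [-0.0001,0.006,0.0004],"fingers": 0},{"dr": [0,0,0],"xyz": [0,0,0],"fingers": 0}]'

```text
time_s: 12.1
ee_pos: [0.5612, -0.1103, 0.0216]
ee_rot: [-0.0, 0.701, 0.712, 0.049]
wrist_force: [0.1, -0.3, 0.0]
grip_width: 0.006
grip_force: 0.0
```

Emit:
carry_out --rows '[{"dr": [0,0,0],"xyz": [0,0.002,0.0001],"fingers": 0},{"dr": [0,0,0],"xyz": [0,0.002,0.0001],"fingers": 0},{"dr": [0,0,0],"xyz": [0,0.001,0.0001],"fingers": 0},{"dr": [0,0,0],"xyz": [0,0,0],"fingers": 0}]'

```text
time_s: 12.5
ee_pos: [0.5656, -0.1103, 0.0216]
ee_rot: [-0.0, 0.701, 0.712, 0.049]
wrist_force: [-0.5, -0.1, 0.8]
grip_width: 0.007
grip_force: 0.0
```

Emit:
carry_out --rows '[{"dr": [0,0,0],"xyz": [0,0.001,0.0001],"fingers": 0},{"dr": [0,0,0],"xyz": [0,0.001,0.0001],"fingers": 0},{"dr": [0,0,0],"xyz": [0,0.001,0],"fingers": 0},{"dr": [0,0,0],"xyz": [0,0,0],"fingers": 0},{"dr": [0,0,0],"xyz": [0,0,0],"fingers": 0}]'

```text
time_s: 13.0
ee_pos: [0.5674, -0.1103, 0.0216]
ee_rot: [-0.001, 0.701, 0.712, 0.048]
wrist_force: [-10.3, -1.3, 7.5]
grip_width: 0.004
grip_force: 5.3
```

Emit:
carry_out --rows '[{"dr": [0,0,0],"xyz": [0,-0.0008,-0.0004],"fingers": 0},{"dr": [0,0,0],"xyz": [0.01,0,0.0007],"fingers": 0},{"dr": [0,0,0],"xyz": [0.01,0,0.0007],"fingers": 0},{"dr": [0,0,0],"xyz": [0.01,0,0.0007],"fingers": 0},{"dr": [0,0,0],"xyz": [0.01,0,0.0007],"fingers": 0},{"dr": [0,0,0],"xyz": [0.006,0,0.0004],"fingers": 0},{"dr": [0,0,0],"xyz": [0,0,0],"fingers": 0},{"dr": [0,0,0],"xyz": [0,0,0],"fingers": 0}]'

```text
time_s: 13.8
ee_pos: [0.5666, -0.0635, 0.0218]
ee_rot: [-0.001, 0.701, 0.712, 0.049]
wrist_force: [-5.6, 1.1, 0.4]
grip_width: 0.008
grip_force: 2.6
```

Emit:
carry_out --rows '[{"dr": [0,0,0],"xyz": [0.004,0,0.0003],"fingers": 0},{"dr": [0,0,0],"xyz": [0.002,0,0.0001],"fingers": 0},{"dr": [0,0,0],"xyz": [0,0,0],"fingers": 0},{"dr": [0,0,0],"xyz": [0,0,0],"fingers": 0}]'

```text
time_s: 14.2
ee_pos: [0.5665, -0.0582, 0.0217]
ee_rot: [-0.001, 0.701, 0.712, 0.049]
wrist_force: [-5.9, -0.6, -0.0]
grip_width: 0.005
grip_force: 2.7
```

Emit:
carry_out --rows '[{"dr": [0,0,0],"xyz": [0.001,0,0],"fingers": 0},{"dr": [0,0,0],"xyz": [0.001,0,0],"fingers": 0},{"dr": [0,0,0],"xyz": [0,0,0],"fingers": 0},{"dr": [0,0,0],"xyz": [0,0,0],"fingers": 0}]'

```text
time_s: 14.6
ee_pos: [0.5665, -0.0564, 0.0219]
ee_rot: [-0.001, 0.701, 0.712, 0.049]
wrist_force: [-5.5, -2.8, -0.3]
grip_width: 0.005
grip_force: 2.7
```

Emit:
carry_out --rows '[{"dr": [0,0,0],"xyz": [0.001,0,0],"fingers": 0},{"dr": [0,0,0],"xyz": [0.001,0,0],"fingers": 0},{"dr": [0,0,0],"xyz": [0,0,0],"fingers": 0},{"dr": [0,0,0],"xyz": [0,0,0],"fingers": 0}]'

```text
time_s: 15.0
ee_pos: [0.5665, -0.0548, 0.022]
ee_rot: [-0.001, 0.701, 0.712, 0.049]
wrist_force: [-5.4, -6.6, -0.5]
grip_width: 0.005
grip_force: 5.1
```

Emit:
carry_out --rows '[{"dr": [0,0,0],"xyz": [0.0004,0,0],"fingers": 0},{"dr": [0,0,0],"xyz": [-0.0001,-0.0001,0.002],"fingers": 0},{"dr": [0,0,0],"xyz": [-0.0001,-0.0001,0.0015],"fingers": 0},{"dr": [0,0,0],"xyz": [0,0,0],"fingers": 0},{"dr": [0,0,0],"xyz": [0,0,0],"fingers": 0}]'

```text
time_s: 15.5
ee_pos: [0.5666, -0.0547, 0.0195]
ee_rot: [-0.0, 0.701, 0.712, 0.049]
wrist_force: [-12.9, -8.2, 11.6]
grip_width: 0.008
grip_force: 10.7
```

Emit:
carry_out --rows '[{"dr": [0,0,0],"xyz": [0.0003,-0.0002,0.0008],"fingers": 0},{"dr": [0,0,0],"xyz": [0,0,0],"fingers": 0},{"dr": [0,0,0],"xyz": [0,0,0],"fingers": 0}]'

```text
time_s: 15.8
ee_pos: [0.5666, -0.0547, 0.0191]
ee_rot: [0.0, 0.701, 0.712, 0.049]
wrist_force: [-14.6, -10.6, 16.4]
grip_width: 0.008
grip_force: 12.6
```

Run:
```python
from h import *
c=grab('side','side4'); t=grab('top','top4')
a=cv2.imread('pics/side4.png')[120:220,215:332]; b=cv2.imread('pics/top4.png')[140:240,240:357]
cv2.imwrite('pics/v4.png',np.hstack([cv2.resize(i,(400,342),interpolation=cv2.INTER_CUBIC) for i in(a,b)]))
st=sensors.read_state();print(st['ee_pos'],st['wrist_force'],st['grip_force'])
for n,k in(('side',c),('top',t)):
    W=cloud(k);m=(W[...,2]>.040)&(W[...,2]<.050)&(W[...,0]>.505)&(W[...,0]<.595)&(W[...,1]>-.175)&(W[...,1]<-.03)
    P=W[m]; print(n,len(P),P.min(0),P.max(0), np.median(P[:,2]))
```

```text
[ 0.56663215 -0.05468504  0.0191179 ] [-14.37825576  -9.78968762  16.79663928] 12.643724832241787
side 183 [ 0.51401421 -0.15829781  0.04010952] [ 0.58393342 -0.03779708  0.04992072] 0.044977177715051816Traceback (most recent call last):
  File "<stdin>", line 8, in <module>
    return umr_minimum(a, axis, None, out, keepdims, initial, where)
ValueError: zero-size array to reduction operation minimum which has no identity
```

View pics/v4.png

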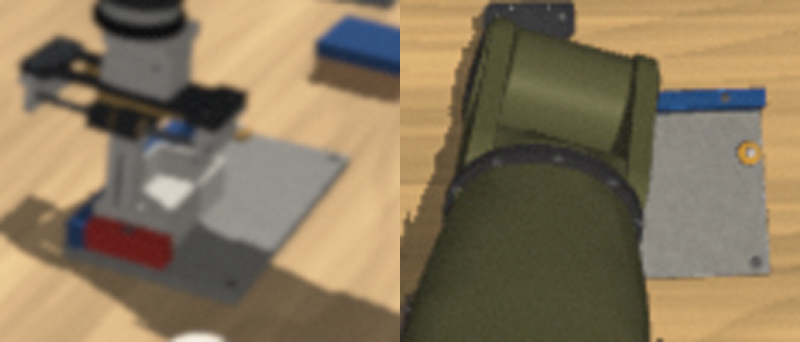

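The fingers sit in the cavity corner nearest stop and fence: the side crop shows them at (125,180), behind the red block at (130,240), with the tray end against it. A quick check on the yaw comes next, with a small force trim.

Emit:
carry_out --rows '[{"dr": [0,0,0],"xyz": [0.0003,-0.0001,-0.0003],"fingers": 0},{"dr": [0,0,0],"xyz": [0,0,0],"fingers": 0},{"dr": [0,0,0],"xyz": [0,0,0],"fingers": 0},{"dr": [0,0,0],"xyz": [0,0,0],"fingers": 0}]'

```text
time_s: 16.3
ee_pos: [0.5666, -0.0546, 0.0192]
ee_rot: [0.0, 0.701, 0.712, 0.049]
wrist_force: [-11.6, -12.2, 11.4]
grip_width: 0.006
grip_force: 12.1
```

Run:
```python
from h import *
st=sensors.read_state();print(st['ee_pos'],st['wrist_force'],st['grip_force'],abs(st['joint_velocities']).max())
W=cloud(grab('side','side5'))
m=(W[...,2]>.042)&(W[...,2]<.049)&(W[...,1]>-.157)&(W[...,1]<-.08)
for a,b in((.512,.526),(.576,.590)):
    P=W[m&(W[...,0]>a)&(W[...,0]<b)]
    if len(P)>5: l=np.polyfit(P[:,1],P[:,0],1); print(len(P),'slope',-l[0],'x at y=-.1',np.polyval(l,-.1),P.std(0))
F=W[(W[...,2]>.034)&(W[...,2]<.039)&(W[...,0]>.58)&(W[...,0]<.605)&(W[...,1]>-.27)&(W[...,1]<-.16)];print('fence',len(F),-np.polyfit(F[:,1],F[:,0],1)[0],F.mean(0))
```

```text
[ 0.56661172 -0.05464861  0.01915301] [-11.62720569 -12.16409796  11.35940356] 12.127478113684447 0.0016701754751341047
35 slope 0.025426441192693047 x at y=-.1 0.5168928111590536 [0.00213183 0.02145451 0.00187946]
14 slope 0.048969462037091085 x at y=-.1 0.5773225691572716 [0.00190198 0.01059475 0.00195729]
fence 24 -0.08572944748527267 [ 0.5907685  -0.19510145  0.03633781]
```

Steady at about 11.6 N on the fence, 12.2 N on the stop and 11.4 N down. The near wall's slope (0.025) is within noise of the jig's (about 0.016). Handing in.

```bash
python3 -c "
from station import manip; print(manip.hand_in())"
```

```text
the job is handed in; nothing more can be done
None
```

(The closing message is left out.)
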